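Find the heaviest check weight by feel

ROBOT

A 6-joint arm with a two-finger parallel gripper is mounted at the origin on a cart in front of the work surface, level with it; the furniture and walls round the work are solid. World frame = base frame: x ahead of the robot, y to its left, z up, the work surface at z = 0. Lengths are in m, angles in rad, forces in N, time in s.
With the tool pointing down it reaches from about 0.375 to 0.75 m from the base axis. Payload 9 kg.
Tool frame: the origin (TCP) lies midway between the tips of the shut fingers; the grasp point (between the pads) lies 19 mm behind it; z points along the fingers, y is the line along which they close (so a half turn about z gives the same grasp; the last joint's range is limited). The gripper opens to 85 mm and grips with 20 to 120 N. Pads are 22 mm wide; open, the fingers measure 114 mm over their backs; the gripper's body (76 mm by 85 mm) begins 54 mm behind the grasp point. The pads swing forward as they close: fully open they stand 13 mm farther back than shut.
Start: joints at [0.912, 0.104, 0.097, 1.564, 0, 1.353], TCP at [0.256, 0.543, 0.231] pointing down, gripper open.
Joint ranges: [-2.99, 2.99], [-0.84, 1.86], [-1.1, 1.16], [-1.84, 2.11], [-1.51, 1.56], [-3.14, 3.14]. Speed limits (rad/s): [2.22, 2.22, 2.57, 3.14, 3.14, 3.14].

INTERFACE

Orientations are given as a rotation vector (axis times angle).
In Python, from plant import r, solve_ik, cams, monitor gives the robot as it stands. Calls block until the motion is done:
- r.move_pose(position, orientation): joint-space move of the TCP to a pose.
- r.servo_line(position, ori=None, rate=0.15, stop_force=None): straight line of the TCP; ori=None keeps the orientation; rate is the mean speed in m/s. With stop_force (N) it stops when the force on the tool has changed by that much, and returns True; else False.
- r.movej(angles): joint-space move.
- r.gripper_to(opening, effort=None): opening from 0.0 (shut) to 1.0 (fully open); effort is the grip in N (None keeps the last); returns when the fingers have stopped.
- r.pause(seconds).
- solve_ik(position, orientation): joint angles nearest the present ones, or None.
- cams.capture(name): name is "side" or "top" or "wrist"; returns (picture, depth): 400x640x3 uint8, blue, green, red; 400x640 float32, m along the optical axis (not along the pixel's ray), 0 where there is no reading.
- cams.camera_model(name): a dict with "mtx" (3x3 intrinsics, pixels), "dist" ([k1, k2, p1, p2, k3] as OpenCV has them; the pictures are not rectified), "rvec" (rotation vector, rad) and "tvec" (3), from world to camera coordinates, as OpenCV has them; the wrist camera has in their place "tool_from_camera" (4x4, takes a point from camera to tool coordinates, whose origin is the TCP and whose axes are the flange's). Camera axes: x right, y down, z forward; pixel columns grow to the right and rows downward; lengths in m; the calibration is good to about 2 mm. A picture is of the moment at which its call begins: read the wrist's pose just before it. camera_model takes no time and is no camera call.
A pose or a line that the arm cannot do raises r.MotionError and nothing moves.
- r.close_job(): hands the job in; it is judged then, once.
Readings, each from a call of its own:
- monitor.read_time_s(): time.
- monitor.read_joint_pos(): joint angles.
- monitor.read_qvel(): joint speeds.
- monitor.read_tau(): joint torques, N m.
- monitor.read_eef_pos(): TCP position.
- monitor.read_tcp_rot(): TCP orientation.
- monitor.read_contact_force(): force on the tool from outside, world axes, zero at the start.
- monitor.read_wrist_torque(): the same for the moment, N m.
- monitor.read_grip_width(): opening from 0.0 (shut) to 1.0 (fully open).
- monitor.read_finger_force(): force on a finger pad.
Only numpy, scipy, OpenCV 4.12 (cv2) and the standard library are available. Lean on these libraries where they do the work, as an engineer would, in place of code of your own. Each camera call takes 0.05 s, during which the arm holds its last target. There are 200 camera calls.

TASK

The balance's three check weights are kept in three identical closed sample tins that were left on the free-turning turntable. Heft the tins to find the heaviest, stand the two lighter ones upright and fully down in seats of the wooden rack (any seats), and finish still holding the heaviest tin in the gripper, upright and motionless, with its underside more than 15 cm above the table. Do not tip any tin over, and leave the bowls and the timer where they stand.

Things in the scene. Friction and masses are not known exactly. Their poses are not given: they have to be found in the camera images.
- tin_1: closed square tinplate tin, one of three alike: 63 mm along x, 64 along y, 52 high, lid fixed, flat lift lip 6 mm out at the lid's -x edge. Origin: underside, 1.5 mm lipward (-x) of the body's middle; z up. Grip across y. Stands on the turntable mat at first. 0.2 to 0.65 kg; which is heaviest differs each time and cannot be seen, by at least 0.12 kg over the next. The weight inside can shift 2 mm
- tin_2: closed square tinplate tin, one of three alike: 63 mm along x, 64 along y, 52 high, lid fixed, flat lift lip 6 mm out at the lid's -x edge. Origin: underside, 1.5 mm lipward (-x) of the body's middle; z up. Grip across y. Stands on the turntable mat at first. 0.2 to 0.65 kg; which is heaviest differs each time and cannot be seen, by at least 0.12 kg over the next. The weight inside can shift 2 mm
- tin_3: closed square tinplate tin, one of three alike: 63 mm along x, 64 along y, 52 high, lid fixed, flat lift lip 6 mm out at the lid's -x edge. Origin: underside, 1.5 mm lipward (-x) of the body's middle; z up. Grip across y. Stands on the turntable mat at first. 0.2 to 0.65 kg; which is heaviest differs each time and cannot be seen, by at least 0.12 kg over the next. The weight inside can shift 2 mm
- turntable: fixed round foot of the turntable; origin at its centre on the table. On it a wooden platter, 310 mm across, turns freely about the vertical through the origin; the tins stand on its black rubber mat, 24 mm above the table, inside a rim 8 mm above the mat and 5 mm thick. A push on a tin can turn the platter with all tins on it
- rack: low light-wood rack fixed to the table, 285 mm along its x, 90 along y, 16 high, with three square seats in a row along x, 100 mm apart, each 68.5 mm square, 10 mm deep (floor 6 mm above the table), mouth bevelled 2 mm, grey felt on the floors. Origin: centre of the underside, under the middle seat
- rack_hole0 (a point): centre of the mouth of the rack's -x end seat, at the rack's top face (16 mm above the table); the seat is 68.5 mm square, 10 mm deep, sides along the rack's x and y
- rack_hole1 (a point): centre of the mouth of the rack's middle seat, at the rack's top face (16 mm above the table); the seat is 68.5 mm square, 10 mm deep, sides along the rack's x and y
- rack_hole2 (a point): centre of the mouth of the rack's +x end seat, at the rack's top face (16 mm above the table); the seat is 68.5 mm square, 10 mm deep, sides along the rack's x and y
- bowl: loose white porcelain bowl with black inside, 92 mm across, 60 mm high, standing beyond the turntable to the left; origin at the centre of its underside; a bystander, leave it
- timer: loose white brew timer, 64x68x17 mm, lying in front of the turntable to the right; origin at the centre of its underside; a bystander, leave it
Not all that is in view belongs to the job. Leave any pink look-alike of the tin_2 alone.

How it is judged:
At the end, for the whole second after the job is handed in: Heaviest tin held, underside over 150 mm above the table, upright within 0.2 rad, still; both lighter tins let go, upright, each fully down in a rack seat (within 9 mm of its centre, under 9.5 mm above the rack's underside), pressing on it with under 4.3 N (the heaviest weighs more) (((height (world z) of tin_1 above 0.15 m and angle between tin_1's own z axis and vertical below 0.2 rad and linear speed of tin_1 below 0.05 m/s and contact force between tin_1 and the fingers above 3 N and z of each of tin_2, tin_3 in the frame of rack below 0.0095 m and angle between each of tin_2, tin_3's own z axis and vertical below 0.08 rad and linear speed of each of tin_2, tin_3 below 0.03 m/s and (horizontal distance between tin_2 and rack_hole0 below 0.009 m or horizontal distance between tin_2 and rack_hole1 below 0.009 m or horizontal distance between tin_2 and rack_hole2 below 0.009 m) and contact force between tin_2 and rack between 1 and 4.3 N and contact force between each of tin_2, tin_3 and the fingers below 0.2 N and (horizontal distance between tin_3 and rack_hole0 below 0.009 m or horizontal distance between tin_3 and rack_hole1 below 0.009 m or horizontal distance between tin_3 and rack_hole2 below 0.009 m) and contact force between tin_3 and rack between 1 and 4.3 N) or (height (world z) of tin_2 above 0.15 m and angle between tin_2's own z axis and vertical below 0.2 rad and linear speed of tin_2 below 0.05 m/s and contact force between tin_2 and the fingers above 3 N and z of each of tin_1, tin_3 in the frame of rack below 0.0095 m and angle between each of tin_1, tin_3's own z axis and vertical below 0.08 rad and linear speed of each of tin_1, tin_3 below 0.03 m/s and (horizontal distance between tin_1 and rack_hole0 below 0.009 m or horizontal distance between tin_1 and rack_hole1 below 0.009 m or horizontal distance between tin_1 and rack_hole2 below 0.009 m) and contact force between tin_1 and rack between 1 and 4.3 N and contact force between each of tin_1, tin_3 and the fingers below 0.2 N and (horizontal distance between tin_3 and rack_hole0 below 0.009 m or horizontal distance between tin_3 and rack_hole1 below 0.009 m or horizontal distance between tin_3 and rack_hole2 below 0.009 m) and contact force between tin_3 and rack between 1 and 4.3 N) or (height (world z) of tin_3 above 0.15 m and angle between tin_3's own z axis and vertical below 0.2 rad and linear speed of tin_3 below 0.05 m/s and contact force between tin_3 and the fingers above 3 N and z of each of tin_1, tin_2 in the frame of rack below 0.0095 m and angle between each of tin_1, tin_2's own z axis and vertical below 0.08 rad and linear speed of each of tin_1, tin_2 below 0.03 m/s and (horizontal distance between tin_1 and rack_hole0 below 0.009 m or horizontal distance between tin_1 and rack_hole1 below 0.009 m or horizontal distance between tin_1 and rack_hole2 below 0.009 m) and contact force between tin_1 and rack between 1 and 4.3 N and contact force between each of tin_1, tin_2 and the fingers below 0.2 N and (horizontal distance between tin_2 and rack_hole0 below 0.009 m or horizontal distance between tin_2 and rack_hole1 below 0.009 m or horizontal distance between tin_2 and rack_hole2 below 0.009 m) and contact force between tin_2 and rack between 1 and 4.3 N))); the arm keeps its last pose, push and grip.
It fails at once if a tin is tipped by more than 0.7 rad (angle between any of tin_1, tin_2, tin_3's own z axis and vertical above 0.7 rad).
It fails at once if the bowl or the timer is pushed more than 30 mm from its place (distance of any of bowl, timer from where it was at the start of the episode above 0.03 m).
It also fails if it takes over 72 s, if anything falls off the work surface, if the arm or the gripper's body presses on something with over 40 N, if the wrist force passes 120 N, or if a joint passes its speed limit or range.

## Working session

There is one attempt and no reset: what is moved stays moved. The work goes in short steps, each a Python script; the robot and the scene stay as the last script left them, time stands still between calls to the robot, and variables do not carry over. Pictures are saved under pics/ and viewed, at most 10 in all, crops included, and the job is handed in when it is done.

```bash
ls; mkdir -p pics; python3 - <<'E'
from plant import r, cams, monitor
import cv2, numpy as np
for n in ("top","side"):
    im,d=cams.capture(n); cv2.imwrite(f"pics/{n}0.png",im); np.savez(f"pics/{n}0.npz",im=im,d=d)
    m=cams.camera_model(n); print(n,m); 
    R=cv2.Rodrigues(np.array(m["rvec"],float))[0]; print(-R.T@np.array(m["tvec"]).ravel())
print(monitor.read_time_s(),monitor.read_contact_force(),monitor.read_tcp_rot())
E
```

```text
pics
top {'mtx': array([[419.44947161,   0.        , 321.27760325],
       [  0.        , 419.44947161, 206.21841423],
       [  0.        ,   0.        ,   1.        ]]), 'dist': array([0.01379687, 0.        , 0.        , 0.        , 0.        ]), 'rvec': array([ 2.13544273, -2.17984734,  0.17532074]), 'tvec': array([0.138769  , 0.52689478, 1.06992907])}
[0.37418342 0.15259509 1.13063021]
side {'mtx': array([[514.369394  ,   0.        , 325.46364856],
       [  0.        , 514.369394  , 195.39240579],
       [  0.        ,   0.        ,   1.        ]]), 'dist': array([-0.06374536,  0.        ,  0.        ,  0.        ,  0.        ]), 'rvec': array([ 0.51404228, -2.50285921,  1.49042332]), 'tvec': array([0.54773006, 0.09069693, 1.63298711])}
[-0.0119535   1.49937268  0.85241992]
0.1 [0.83134807 0.01699533 0.06512303] [-6.86645166e-01 -3.06510841e+00  1.65414240e-03]
```

View pics/top0.png

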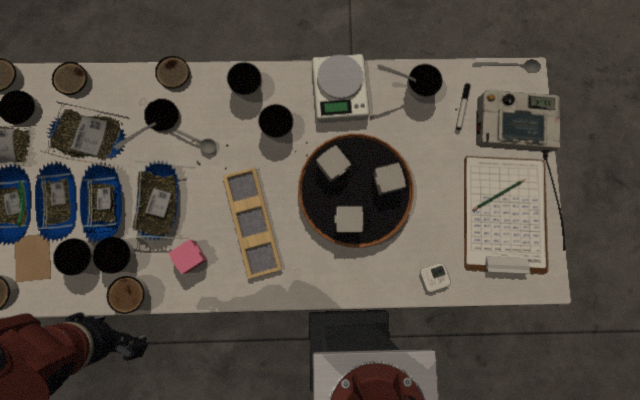

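View pics/side0.png

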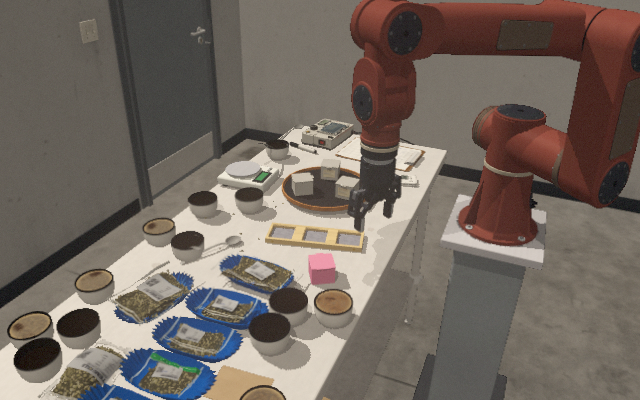

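The top view shows the tins at about (333,163), (390,179) and (349,219) on the turntable centred near (357,190). The rack centre is near (252,222), the timer at (435,278), the bowl among the upper-left ones, and the pink decoy at (188,256). The side view confirms all three tins are upright. Next I need rough positions, then a closer look with the wrist camera.

```bash
cat > h.py <<'E'
from plant import r, solve_ik, cams, monitor
import cv2, numpy as np
from scipy.spatial.transform import Rotation as Ro
def ext(name, pos=None, rot=None):
    """camera centre and world_from_camera rotation"""
    m=cams.camera_model(name)
    if name=="wrist":
        T=np.array(m["tool_from_camera"]); W=Ro.from_rotvec(rot).as_matrix()
        return m, pos+W@T[:3,3], W@T[:3,:3]
    R=cv2.Rodrigues(np.array(m["rvec"],float))[0]
    return m, -R.T@np.array(m["tvec"],float).ravel(), R.T
def px2w(e, uv, z):
    m,C,R=e
    n=cv2.undistortPoints(np.array(uv,np.float64).reshape(-1,1,2),m["mtx"],m["dist"]).reshape(-1,2)
    d=np.c_[n,np.ones(len(n))]@R.T
    return C+d*((z-C[2])/d[:,2])[:,None]
def w2px(e,P):
    m,C,R=e
    return cv2.projectPoints(((np.array(P,float).reshape(-1,3)-C)@R),np.zeros(3),np.zeros(3),m["mtx"],m["dist"])[0].reshape(-1,2)
def down(yaw):
    """tool pointing down, tool y (closing line) at world angle yaw"""
    y=np.array([np.cos(yaw),np.sin(yaw),0]); z=np.array([0,0,-1.])
    return Ro.from_matrix(np.c_[np.cross(y,z),y,z]).as_rotvec()
def shot(name,tag):
    p,q=np.array(monitor.read_eef_pos()),np.array(monitor.read_tcp_rot())
    im,d=cams.capture(name); cv2.imwrite(f"pics/{tag}.png",im)
    np.savez(f"pics/{tag}.npz",im=im,d=d,p=p,q=q); return im,d,ext(name,p,q)
def quads(mask,e,z,amin=200):
    out=[]
    for c in cv2.findContours(mask,cv2.RETR_EXTERNAL,cv2.CHAIN_APPROX_NONE)[0]:
        if cv2.contourArea(c)<amin: continue
        w=px2w(e,c.reshape(-1,2),z)[:,:2]
        out.append((c,cv2.minAreaRect((w*1000).astype(np.float32))))
    return out
E
python3 - <<'E'
from h import *
e=ext("top")
D=np.load("pics/top0.npz"); im=D["im"]; d=D["d"]
for n,uv,z in [("tt",(357,190),.03),("t1",(333,163),.076),("t2",(390,179),.076),("t3",(349,219),.076),("rack",(252,222),.016),("s0",(242,184),.016),("s2",(260,258),.016),("timer",(435,278),.017),("pink",(188,256),.05),("bowl1",(275,121),.06),("bowl2",(244,78),.06)]:
    print(n,px2w(e,[uv],z)[0].round(3), im[uv[1],uv[0]], d[uv[1],uv[0]])
print(cams.camera_model("wrist"))
# hover poses ik for several yaws
for pos in [(0.41,.065,.3),(.45,.07,.33),(.36,.33,.3),(.4,.33,.33)]:
  for yaw in np.deg2rad([-90,-45,0,45,90,135]):
    q=solve_ik(pos,down(yaw)); print(pos,round(yaw,2),None if q is None else np.round(q,2))
E
```

```text
tt [0.572 0.031 0.03 ] [15 11 19] 1.1241341
t1 [0.636 0.096 0.076] [102 116 126] 1.0784527
t2 [ 0.591 -0.049  0.076] [103 115 125] 1.0761368
t3 [0.49  0.059 0.076] [104 118 127] 1.0640141
rack [0.494 0.313 0.016] [84 87 93] 1.1321836
s0 [0.597 0.34  0.016] [81 83 88] 1.1367171
s2 [0.398 0.292 0.016] [82 84 92] 1.1122706
timer [ 0.336 -0.167  0.017] [100 112 122] 1.1042224
pink [0.406 0.47  0.05 ] [ 97  86 163] 1.0665193
bowl1 [0.756 0.246 0.06 ] [0 0 2] 1.1265808
bowl2 [0.877 0.328 0.06 ] [ 3 11 11] 1.140689
{'mtx': array([[310.93370857,   0.        , 313.29415575],
       [  0.        , 310.93370857, 200.43441539],
       [  0.        ,   0.        ,   1.        ]]), 'dist': array([0.01069971, 0.        , 0.        , 0.        , 0.        ]), 'tool_from_camera': array([[-8.76977109e-04, -9.63703054e-01, -2.66975008e-01,
         6.84908496e-02],
       [ 9.99999220e-01, -6.07732013e-04, -1.09112546e-03,
         4.51957258e-04],
       [ 8.89271677e-04, -2.66975757e-01,  9.63702835e-01,
        -1.43335575e-01],
       [ 0.00000000e+00,  0.00000000e+00,  0.00000000e+00,
         1.0
[... 795 characters left out ...]
.21 -0.08  1.7   0.   -2.67]
(0.36, 0.33, 0.3) -0.79 [ 0.47 -0.21 -0.08  1.7   0.    2.83]
(0.36, 0.33, 0.3) 0.0 [ 0.47 -0.21 -0.08  1.7   0.    2.04]
(0.36, 0.33, 0.3) 0.79 [ 0.47 -0.21 -0.08  1.7   0.    1.26]
(0.36, 0.33, 0.3) 1.57 [ 0.47 -0.21 -0.08  1.7   0.    0.47]
(0.36, 0.33, 0.3) 2.36 [ 0.47 -0.21 -0.08  1.7   0.   -0.31]
(0.4, 0.33, 0.33) -1.57 [ 0.44 -0.1   0.08  1.74  0.   -2.7 ]
(0.4, 0.33, 0.33) -0.79 [ 0.44 -0.1   0.08  1.74  0.    2.79]
(0.4, 0.33, 0.33) 0.0 [ 0.44 -0.1   0.08  1.74  0.    2.01]
(0.4, 0.33, 0.33) 0.79 [ 0.44 -0.1   0.08  1.74  0.    1.22]
(0.4, 0.33, 0.33) 1.57 [ 0.44 -0.1   0.08  1.74  0.    0.44]
(0.4, 0.33, 0.33) 2.36 [ 0.44 -0.1   0.08  1.74  0.   -0.35]
```

```bash
python3 - <<'E'
from h import *
r.move_pose([.494,.29,.22],down(0.0)); r.pause(.2)
a,_,_=shot("wrist","rack1")
r.move_pose([.54,.04,.30],down(np.pi/2)); r.pause(.2)
b,_,_=shot("wrist","tt1")
print(monitor.read_time_s(),monitor.read_contact_force(),monitor.read_eef_pos())
cv2.imwrite("pics/both1.png",cv2.resize(np.vstack([a[:400],b[:400]]),(480,600)))
E
```

```text
3.6833 [ 0.29055738  0.8191109  -0.17655359] [0.53996738 0.04028307 0.29992787]
```

View pics/both1.png

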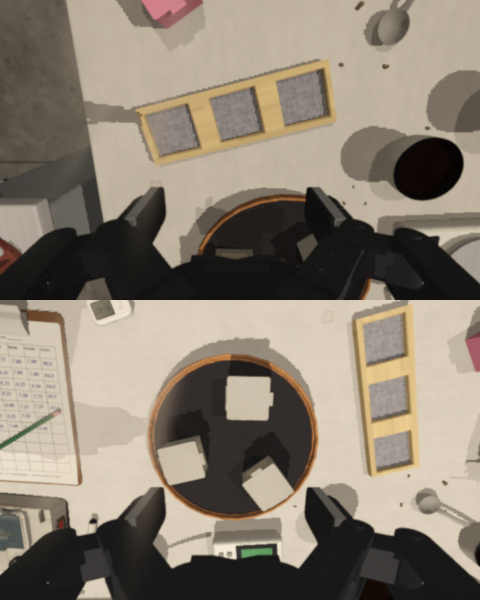

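Upper half is the rack view: three seats in a row at about (170,130), (236,112) and (303,97), in half-scale pixels. The lower half shows three tins on the mat at about (248,398), (182,462) and (268,485), and the upper one has its lip to image-right. I'll segment both now.

```bash
cat >> h.py <<'E'
def load(tag):
    D=np.load(f"pics/{tag}.npz"); return D["im"],D["d"],ext("wrist",D["p"],D["q"])
E
python3 - <<'E'
from h import *
im,d,e=load("rack1"); hsv=cv2.cvtColor(im,cv2.COLOR_BGR2HSV)
wood=cv2.inRange(hsv,(12,70,90),(32,255,255)); 
wood=cv2.morphologyEx(wood,cv2.MORPH_OPEN,np.ones((3,3)))
for c,b in quads(wood,e,.016,3000): print("rack",np.round(b,1), cv2.boundingRect(c))
x,y,w,h=70*1,0,0,0
# seats: grey felt blobs inside the rack's hull
hull=max(cv2.findContours(wood,cv2.RETR_EXTERNAL,cv2.CHAIN_APPROX_NONE)[0],key=cv2.contourArea)
hm=np.zeros(wood.shape,np.uint8); cv2.drawContours(hm,[cv2.convexHull(hull)],-1,255,-1)
hole=cv2.bitwise_and(hm,cv2.bitwise_not(wood)); hole=cv2.morphologyEx(hole,cv2.MORPH_OPEN,np.ones((9,9)))
for c,b in quads(hole,e,.016,1000): print("seat",np.round(b,1))
for uv in [(227,170),(315,150),(404,130),(260,165)]: print("z?",d[uv[1],uv[0]])
b=np.load("pics/tt1.npz"); im2,d2,e2=load("tt1"); hsv2=cv2.cvtColor(im2,cv2.COLOR_BGR2HSV)
crop=im2[80:300,190:430]; print([hsv2[y,x] for x,y in [(331,130),(240,218),(357,245)]])
tm=cv2.inRange(hsv2,(0,0,125),(180,75,255)); tm=cv2.morphologyEx(tm,cv2.MORPH_OPEN,np.ones((3,3)))
n,l,s,c=cv2.connectedComponentsWithStats(tm)
print(s[1:][s[1:,4]>500],)
vis=cv2.cvtColor(tm[80:300,190:430],cv2.COLOR_GRAY2BGR)
cv2.imwrite("pics/crop1.png",np.hstack([cv2.resize(crop,None,fx=2.5/1.5,fy=2.5/1.5,interpolation=2),cv2.resize(vis,None,fx=2.5/1.5,fy=2.5/1.5)]))
E
```

```text
Traceback (most recent call last):
ValueError: setting an array element with a sequence. The requested array has an inhomogeneous shape after 1 dimensions. The detected shape was (3,) + inhomogeneous part.
```

```bash
python3 - <<'E'
from h import *
f=lambda b: [np.round(v,1).tolist() for v in b]
im,d,e=load("rack1"); hsv=cv2.cvtColor(im,cv2.COLOR_BGR2HSV)
wood=cv2.inRange(hsv,(12,70,90),(32,255,255)); wood[250:]=0
wood=cv2.morphologyEx(wood,cv2.MORPH_OPEN,np.ones((3,3)))
for c,b in quads(wood,e,.016,3000): print("rack",f(b), cv2.boundingRect(c))
hull=max(cv2.findContours(wood,cv2.RETR_EXTERNAL,cv2.CHAIN_APPROX_NONE)[0],key=cv2.contourArea)
hm=np.zeros(wood.shape,np.uint8); cv2.drawContours(hm,[cv2.convexHull(hull)],-1,255,-1)
hole=cv2.bitwise_and(hm,cv2.bitwise_not(wood)); hole=cv2.morphologyEx(hole,cv2.MORPH_OPEN,np.ones((9,9)))
for c,b in quads(hole,e,.016,1000): print("seat",f(b))
im2,d2,e2=load("tt1"); hsv2=cv2.cvtColor(im2,cv2.COLOR_BGR2HSV)
print([hsv2[y,x] for x,y in [(331,130),(240,218),(357,245)]])
tm=cv2.inRange(hsv2,(0,0,125),(180,75,255)); tm=cv2.morphologyEx(tm,cv2.MORPH_OPEN,np.ones((3,3)))
for c,b in quads(tm,e2,.076,1500):
    x,y,w,h=cv2.boundingRect(c)
    if w<100: print("tin",f(b),x,y,w,h)
v=np.hstack([im2[80:290,200:430],cv2.cvtColor(tm[80:290,200:430],cv2.COLOR_GRAY2BGR)])
cv2.imwrite("pics/crop1.png",cv2.resize(v,None,fx=1.7,fy=1.7,interpolation=2))
E
```

```text
rack [[495.7, 317.3], [286.6, 92.0], 14.2] (180, 79, 269, 141)
seat [[400.9, 293.8], [63.9, 65.1], 14.1]
seat [[496.4, 317.9], [65.2, 65.0], 14.4]
seat [[592.5, 342.2], [67.1, 64.9], 14.4]
[array([ 19,  41, 205], dtype=uint8), array([ 19,  41, 203], dtype=uint8), array([ 19,  41, 206], dtype=uint8)]
```

View pics/crop1.png

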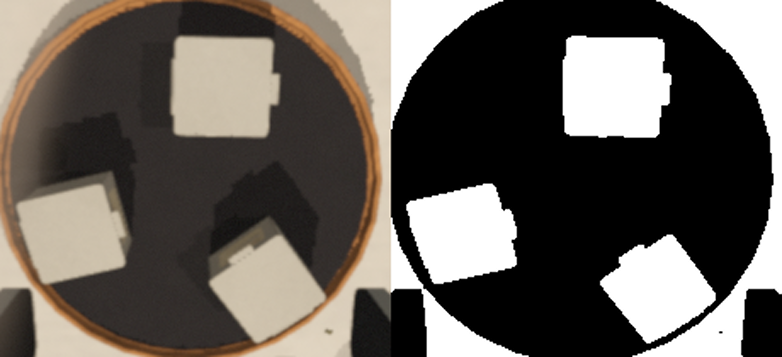

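Tin lips: the near tin's points to image-right (+y), the left tin's to image-right, and the lower-right tin's to upper-left. The rack contour measures 286.6×92 mm, which matches its given size, with its long axis at 14.2°. Now I'll take a close measurement of the first tin, then pick and heft it.

```bash
cat >> h.py <<'E'
TT=np.array([572.,31.])
def rect_axis(b):
    (c,(w,h),a)=b; return np.array(c),(w,h),np.deg2rad(a)
def tins(im,e,z=.076,ctr=TT,rad=150,vmin=160):
    """list of (body centre mm, angle of the -lip direction = tin x, sizes, lip distance)"""
    hsv=cv2.cvtColor(im,cv2.COLOR_BGR2HSV); m=cv2.inRange(hsv,(0,0,vmin),(180,75,255))
    out=[]; n,l,s,_=cv2.connectedComponentsWithStats(m)
    for i in range(1,n):
        if not 1000<s[i,4]<15000: continue
        k=(l==i).astype(np.uint8)*255
        g=int(np.sqrt(s[i,4])*.45)|1
        o=cv2.morphologyEx(k,cv2.MORPH_OPEN,cv2.getStructuringElement(cv2.MORPH_ELLIPSE,(g,g)))
        q=quads(o,e,z,500)
        if len(q)!=1: continue
        c,sz,a=rect_axis(q[0][1])
        if np.linalg.norm(c-ctr)>rad or not all(56<v<70 for v in sz): continue
        ys,xs=np.nonzero(k&~o); w=px2w(e,np.c_[xs,ys],z)[:,:2]*1e3-c
        u=np.array([[np.cos(a+t),np.sin(a+t)] for t in np.arange(4)*np.pi/2])
        p=w@u.T                      # lip pixels: clear of an edge, near that edge's middle
        sc=[((p[:,j]>32.5)&(abs(p[:,(j+1)%4])<20)).sum() for j in range(4)]
        j=int(np.argmax(sc)); out.append((c,a+j*np.pi/2+np.pi,sz,sc))
    return out
def rack(im,e,rmax=400):
    hsv=cv2.cvtColor(im,cv2.COLOR_BGR2HSV); m=cv2.inRange(hsv,(12,70,90),(32,255,255)); m[250:]=0
    m=cv2.morphologyEx(m,cv2.MORPH_OPEN,np.ones((3,3)))
    return [rect_axis(b) for c,b in quads(m,e,.016,2000)]
def gyaw(a,lo=-.6):
    """closing yaw (tin y) for tin x at angle a, brought into [lo,lo+pi)"""
    return (a+np.pi/2-lo)%np.pi+lo
def hover(c,yaw,z=.20,off=.03):
    tx=np.array([-np.sin(yaw),np.cos(yaw)]); p=np.r_[np.array(c)/1e3-off*tx,z]; r.move_pose(p,down(yaw)); r.pause(.15)
def force(n=15):
    F=[]
    for _ in range(n): F.append(monitor.read_contact_force()); r.pause(.02)
    return np.mean(F,0),np.std(F,0)
E
python3 - <<'E'
from h import *
im,d,e=load("tt1")
for x in rack(im,e): print("rack",x)
T=tins(im,e)
for t in T: print(t, round(gyaw(t[1]),2))
A=min(T,key=lambda t:t[0][0]); y=gyaw(A[1]); hover(A[0],y)
im,d,e=shot("wrist","A1")
for t in tins(im,e): print("close",t,round(gyaw(t[1]),2))
print(monitor.read_time_s(),monitor.read_joint_pos())
E
```

```text
rack (array([541.69555664,  36.60688782]), (320.0967712402344, 246.39649963378906), np.float64(1.5702642272090988))
rack (array([495.28170776, 313.28213501]), (286.0348815917969, 97.57462310791016), np.float64(0.24820018871925517))Traceback (most recent call last):
  File "<stdin>", line 6, in <module>
ValueError: min() iterable argument is empty
```

```bash
python3 - <<'E'
from h import *
im,d,e=load("tt1")
for vm in (160,180):
  m=cv2.inRange(cv2.cvtColor(im,cv2.COLOR_BGR2HSV),(0,0,vm),(180,75,255))
  n,l,s,_=cv2.connectedComponentsWithStats(m)
  for i in range(1,n):
    if s[i,4]<1000: continue
    g=int(np.sqrt(s[i,4])*.45)|1
    o=cv2.morphologyEx((l==i).astype(np.uint8)*255,cv2.MORPH_OPEN,cv2.getStructuringElement(cv2.MORPH_ELLIPSE,(g,g)))
    print(vm,s[i].tolist(),[b for c,b in quads(o,e,.076,500)][:2])
E
```

```text
160 [0, 0, 640, 374, 124740] []
160 [484, 19, 51, 64, 1607] []
160 [491, 101, 49, 56, 1576] []
160 [301, 102, 63, 58, 3328] [((490.4469299316406, 61.852569580078125), (70.70958709716797, 64.16429138183594), 89.94718933105469)]
160 [498, 175, 46, 47, 1304] []
160 [210, 189, 64, 58, 2691] [((595.470458984375, -47.2325325012207), (64.62541198730469, 71.0572738647461), 13.228743553161621)]
160 [324, 219, 67, 63, 2460] [((638.3209838867188, 95.94430541992188), (71.7572250366211, 64.94737243652344), 36.00033950805664)]
180 [0, 0, 640, 374, 121097] []
180 [302, 102, 62, 58, 3262] [((490.9835205078125, 61.85334777832031), (68.3949966430664, 63.09099578857422), 89.939453125)]
180 [211, 189, 62, 57, 2600] [((595.4562377929688, -46.608036041259766), (63.79821014404297, 69.83354949951172), 13.168747901916504)]
180 [324, 219, 67, 62, 2380] [((638.6416625976562, 96.36886596679688), (69.82087707519531, 63.71833038330078), 36.773258209228516)]
```

```bash
cat >> h.py <<'E'
def tins(im,e,z=.076,ctr=TT,rad=150,vmin=180):
    """[(body centre mm, angle of tin x, (x size with lip, y size), strip counts)]"""
    m=cv2.inRange(cv2.cvtColor(im,cv2.COLOR_BGR2HSV),(0,0,vmin),(180,75,255))
    m=cv2.morphologyEx(m,cv2.MORPH_OPEN,np.ones((3,3)))
    out=[]; n,l,s,_=cv2.connectedComponentsWithStats(m)
    for i in range(1,n):
        if not 1000<s[i,4]<15000: continue
        k=(l==i).astype(np.uint8)*255
        q=quads(k,e,z,500)
        if len(q)!=1: continue
        c,sz,a=rect_axis(q[0][1])
        if np.linalg.norm(c-ctr)>rad or not (58<min(sz)<70 and 65<max(sz)<76): continue
        if sz[0]<sz[1]: a+=np.pi/2; sz=sz[::-1]
        u=np.array([np.cos(a),np.sin(a)])
        ys,xs=np.nonzero(k); p=(px2w(e,np.c_[xs,ys],z)[:,:2]*1e3-c)@u
        n1,n2=(p>sz[0]/2-4).sum(),(p<-sz[0]/2+4).sum()
        if n1<n2: a+=np.pi; u=-u           # lip strip is the sparse one; make it the -x end
        out.append((c+3*u,a,sz,(n1,n2)))
    return out
E
python3 - <<'E'
from h import *
im,d,e=load("tt1")
T=tins(im,e)
for t in T: print(t, round(gyaw(t[1]),2))
A=min(T,key=lambda t:t[0][0]); y=gyaw(A[1]); hover(A[0],y)
im,d,e=shot("wrist","A1")
for t in tins(im,e): print("close",t,round(gyaw(t[1]),2))
print(monitor.read_time_s(),monitor.read_joint_pos())
E
```

```text
(array([490.58176971,  59.98893664]), np.float64(4.701834074036379), (70.34552764892578, 64.07817077636719), (np.int64(57), np.int64(185))) -0.01
(array([596.0263189 , -49.02210493]), np.float64(4.942298245842144), (70.87484741210938, 63.808692932128906), (np.int64(47), np.int64(127))) 0.23
(array([640.71540306,  97.69987619]), np.float64(0.6320347722820825), (71.00364685058594, 63.864044189453125), (np.int64(112), np.int64(42))) 2.2
close (array([640.73765421,  97.45607343]), np.float64(0.6284942327708766), (71.77239990234375, 64.66786193847656), (np.int64(352), np.int64(108))) 2.2
close (array([490.80185527,  59.68088141]), np.float64(4.689612694635951), (71.18909454345703, 64.34465789794922), (np.int64(114), np.int64(280))) -0.02
5.2583 [-2.05865461e-01 -2.34255048e-01 -2.84050169e-01  1.52062195e+00
 -2.69808006e-05  1.37497224e+00]
```

```bash
cat >> h.py <<'E'
RA=np.deg2rad(14.2); RC=np.array([495.6,317.1]); U=np.array([np.cos(RA),np.sin(RA)])
SEATS=[RC-100*U,RC,RC+100*U]; RY=RA+np.pi/2
def pick(c,yaw,zt,zl=.20,heft=True):
    """c mm, zt height of the tin's underside; returns mass estimate"""
    x,y=np.array(c)/1e3; o=down(yaw)
    r.servo_line([x,y,zl],ori=o); 
    if heft: r.pause(.3); f0=force()
    st=r.servo_line([x,y,zt+.010],rate=.12,stop_force=15)
    r.gripper_to(0.0,effort=50); w=monitor.read_grip_width()
    print("stopped",st,"width",w,"pad",monitor.read_finger_force())
    assert .65<w<.85, "no tin between the pads"
    r.servo_line([x,y,zl],rate=.12); 
    if heft:
        r.pause(.4); f1=force(); print("kg",(f0[0]-f1[0])/9.81,"std",f1[1]); return (f0[0]-f1[0])[2]/9.81
def place(s,yaw,zh=.10):
    x,y=np.array(s)/1e3; o=down(yaw)
    r.move_pose([x,y,zh],o); r.pause(.1)
    st=r.servo_line([x,y,.016],rate=.06,stop_force=6); p=monitor.read_eef_pos()
    print("place stop",st,p,monitor.read_contact_force(),monitor.read_time_s()); return p[2]
E
python3 - <<'E'
from h import *
im,d,e=load("A1"); A=min(tins(im,e),key=lambda t:t[0][0])
m=pick(A[0],gyaw(A[1]),.024)
print("mass",m,monitor.read_time_s())
print(place(SEATS[0],RY))
E
```

```text
stopped False width 0.7402613861407964 pad 53.03407073020935
kg [-0.01835528 -0.00800554  0.36696399] std [0.39080846 0.51563001 0.46184403]
mass 0.36696398590599 10.2333
place stop True [0.39850476 0.2924084  0.01710122] [-0.52133325 -0.67755637  4.17487078] 12.85
0.017101218269658137
```

```bash
cat >> h.py <<'E'
def release(z=.18):
    r.gripper_to(1.0); p=np.array(monitor.read_eef_pos()); r.servo_line([p[0],p[1],z],rate=.2)
E
python3 - <<'E'
from h import *
release()
im,d,e=shot("wrist","R1")
print("rack tin",tins(im,e,z=.058,ctr=SEATS[0],rad=40))
hover([596.0,-49.0],.23)
im,d,e=shot("wrist","B1"); T=tins(im,e)
for t in T: print("close",t,round(gyaw(t[1]),2))
B=min(T,key=lambda t:t[0][1]); y=gyaw(B[1])
assert np.linalg.norm(B[0]-[596,-49])<25 and abs(y-.23)<.4
print("mass B",pick(B[0],y,.024),monitor.read_time_s())
print(place(SEATS[1],RY))
E
```

```text
rack tin []
close (array([596.06640058, -49.2073134 ]), np.float64(4.943859340938879), (70.45802307128906, 64.33206939697266), (np.int64(114), np.int64(292))) 0.23
stopped False width 0.7402250661422862 pad 53.17675709724426
kg [1.62797167e-02 4.04432849e-04 5.74928843e-01] std [0.38865171 0.34699487 0.39705946]
mass B 0.5749288426374672 20.975
place stop True [0.49548779 0.31692126 0.01718174] [ 0.70748123 -0.34326375  6.31732545] 23.8333
0.017181739956854052
```

Tin B at 0.575 kg is over the 4.3 N limit on the lighter ones, so it must be the heaviest. I'll set it down in the middle seat, bring C, then take B back.

```bash
python3 - <<'E'
from h import *
release()
hover([640.7,97.5],2.2)
im,d,e=shot("wrist","C1"); T=tins(im,e)
for t in T: print("close",t,round(gyaw(t[1]),2))
C=T[0]; y=gyaw(C[1]); assert len(T)==1 and np.linalg.norm(C[0]-[640.7,97.5])<30
print("mass C",pick(C[0],y,.024),monitor.read_time_s())
print(place(SEATS[2],RY))
E
```

```text
close (array([641.37862254,  96.59938358]), np.float64(0.6295791380199477), (70.9470443725586, 64.54265594482422), (np.int64(307), np.int64(132))) 2.2
stopped False width 0.7368202710885827 pad 53.20392966270447
kg [ 0.00894175 -0.02734518  0.24148672] std [0.4872766  0.4654476  0.35139971]
mass C 0.24148671795766563 31.375
place stop True [0.59228476 0.34154063 0.01720925] [-1.38504877  0.64336098  5.97434346] 33.825
0.017209248393074056
```

```bash
python3 - <<'E'
from h import *
release()
c=SEATS[1]/1e3
r.move_pose([c[0],c[1]-.03,.24],down(0.0)); r.pause(.2)
im,d,e=shot("wrist","R2"); print(monitor.read_time_s())
for t in tins(im,e,z=.058,ctr=RC,rad=150): print(t)
for s in SEATS: u=w2px(e,[*s/1e3,.058])[0]; print("seat px at lid",u.round(1))
E
```

```text
36.975
seat px at lid [222.8 175.5]
seat px at lid [314.1 152.3]
seat px at lid [409.5 127.9]
```

View pics/R2.png

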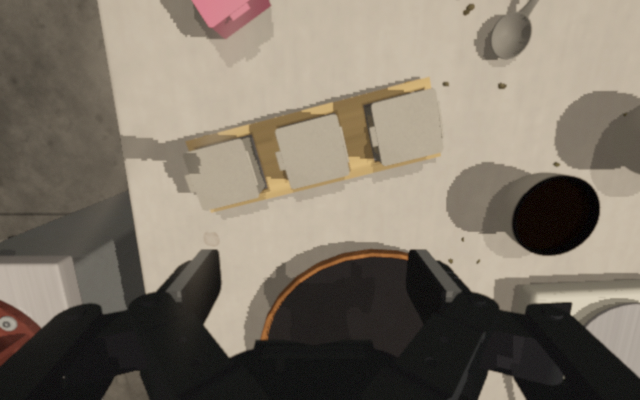

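All three tins stand square in their seats, with lids at about (222,172), (313,150) and (406,127), matching the predicted seat pixels. Next I check lid heights by depth and lift B out of the middle seat.

```bash
cat >> h.py <<'E'
def lids(d,e,seats,h=14):
    m,C,R=e
    for s in seats:
        u,v=w2px(e,[*s/1e3,.058])[0].round().astype(int)
        vv,uu=np.mgrid[v-h:v+h+1,u-h:u+h+1]; z=d[v-h:v+h+1,u-h:u+h+1].ravel(); ok=z>0
        n=cv2.undistortPoints(np.c_[uu.ravel(),vv.ravel()].astype(float).reshape(-1,1,2),m["mtx"],m["dist"]).reshape(-1,2)
        P=C+(np.c_[n,np.ones(len(n))]*z[:,None])@R.T; P=P[ok]
        g=np.linalg.lstsq(np.c_[P[:,:2],np.ones(len(P))],P[:,2],rcond=None)[0]
        print("lid z",np.median(P[:,2]).round(4),"tilt",np.hypot(*g[:2]).round(3))
E
python3 - <<'E'
from h import *
_,d,e=load("R2"); lids(d,e,SEATS)
c=SEATS[1]/1e3; r.move_pose([c[0],c[1],.14],down(RY))
pick(SEATS[1],RY,.006,zl=.14,heft=False)
p=np.array(monitor.read_eef_pos()); r.servo_line([p[0],p[1]-.0,.24],rate=.12)
r.servo_line([.47,.17,.26],rate=.15); r.pause(.5)
f=force(); print(f[0],monitor.read_time_s(),monitor.read_grip_width(),monitor.read_finger_force(),monitor.read_eef_pos())
im,d,e=shot("top","T9"); lids(d,e,[SEATS[0],SEATS[2]],5)
cv2.imwrite("pics/T9c.png",cv2.resize(im[40:310,150:460],None,fx=1.9,fy=1.9))
E
```

```text
lid z 0.0594 tilt 0.002
lid z 0.0593 tilt 0.002
lid z 0.0591 tilt 0.005
stopped False width 0.7349413202876436 pad 52.84105181694031
[-1.91544374e-01 -2.13795449e-03 -5.47025256e+00] 44.3917 0.7384389406798674 56.0587602853775 [0.47000761 0.1699954  0.26001199]
lid z 0.7293 tilt 0.988
lid z 0.7421 tilt 4.587
```

View pics/T9c.png

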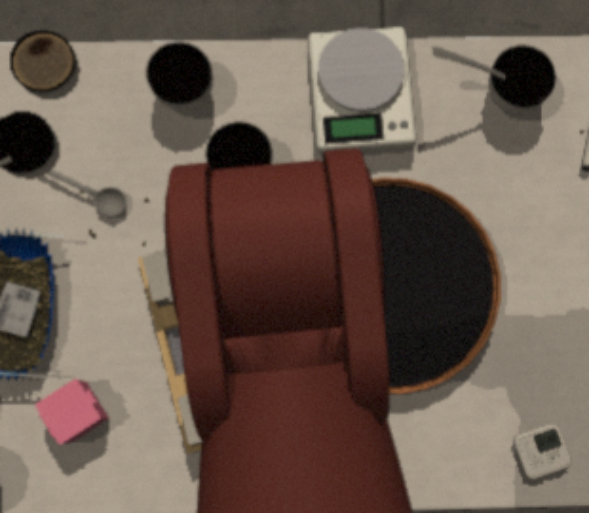

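The arm hides part of the rack in this view; the bowl and timer are where they were. I'll move the held tin to the right and check the two seated lids before handing in.

```bash
python3 - <<'E'
from h import *
r.servo_line([.48,-.08,.26],rate=.15); r.pause(.3)
im,d,e=shot("top","T10"); lids(d,e,[SEATS[0],SEATS[2]],7)
f=force(); print(f[0],monitor.read_time_s(),monitor.read_grip_width(),monitor.read_finger_force(),np.abs(monitor.read_qvel()).max())
a=cv2.resize(im[150:310,200:460],None,fx=1.5,fy=1.5)
im,d,e=shot("side","S10"); b=im[100:300,220:480]
cv2.imwrite("pics/end.png",np.hstack([a,cv2.resize(b,(390,240))]))
E
```

```text
lid z 0.0584 tilt 0.021
lid z 0.058 tilt 0.008
[-0.02589804  0.10619221 -5.68304657] 46.8583 0.7367057277338145 56.059468388557434 0.0010130935088086994
```

View pics/end.png

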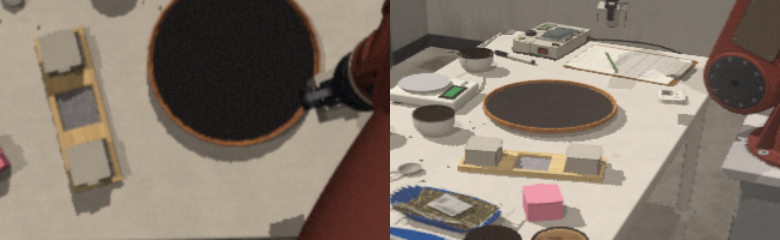

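View pics/S10.png

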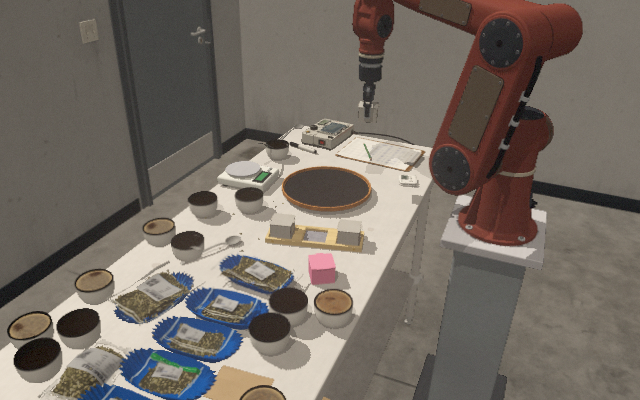

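The side view shows the tin held upright at (368,110) and the two lighter tins seated flat at (282,228) and (349,230). The bowls and timer are undisturbed, so I'm handing in.

```bash
python3 -c "
from h import *
print(r.close_job())"
```

```text
the job is handed in; nothing more can be done
None
```

I handed the job in at about 47 s, holding the heaviest tin (about 0.57 kg) upright with its underside about 25 cm above the table; the lighter two (about 0.37 and 0.24 kg) sat flat in the rack's end seats, and the bowls and timer looked unmoved; the verdict wasn't shown.

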